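Open the sprung soap case without letting the lid fly, and put the nail brush away

ROBOT

A 6-joint arm with a two-finger parallel gripper is mounted at the origin on the work surface. World frame = base frame: x ahead of the robot, y to its left, z up, the work surface at z = 0. Lengths are in m, angles in rad, forces in N, time in s.
With the tool pointing down it reaches from about 0.35 to 0.975 m from the base axis. Payload 17.4 kg.
Tool frame: the origin (TCP) lies at the very end of the fingers, on their centre line; the grasp point (between the pads) lies 19 mm behind it; z points along the fingers, y is the line along which they close (so a half turn about z gives the same grasp; the last joint's range is limited). The gripper opens to 85 mm and grips with 20 to 120 N. Pads are 22 mm wide; open, the fingers measure 114 mm over their backs; the gripper's body (76 mm by 85 mm) begins 54 mm behind the grasp point. The pads swing forward as they close: fully open they stand 13 mm farther back than shut.
Start: joints at [1.287, 0.116, 1.442, -0, 1.584, -0.038], TCP at [0.164, 0.655, 0.231] pointing down, gripper open.
Joint ranges: [-2.83, 2.83], [-0.83, 2.19], [0.07, 2.5], [-1.14, 4.28], [0.01, 3], [-2.97, 2.97]. Speed limits (rad/s): [1.89, 1.89, 2.22, 3.14, 3.14, 3.14].

INTERFACE

Orientations are given as a unit quaternion [x, y, z, w].
In Python, from plant import bot, cams gives the robot as it stands.
- The arm moves only by the shell command python3 -m inch 'ROWS' [FORCE]. ROWS is a JSON object of lists of equal length, an entry for each row: "rotation": the turn, a rotation vector about the tool's x, y, z in rad, a list of three; "offset": the shift along the tool's x, y, z in cm, a list of three; "hand": the opening in per cent of the stroke, from 0 (shut) to 100 (fully open). A call has 1 to 10 rows; each row shifts and turns the commanded pose from where the row before left it, along the tool's axes as they then stand; what a row does not reach is not made up. A row lasts 1/10 s, in which the tool goes at most 50 mm and 8.59 degrees, less where a joint would pass 70% of its speed; a pose out of reach is approached as far as the arm can. A call with a gripper value outside its range is refused whole. The fingers move at their own pace and stop on an object; FORCE is the grip in N (left out, the last holds). Time passes only in rows, so rows that do not move let the fingers close. It gives the time, the measured TCP pose, the force, the opening and the grip force at its end, in the units of the state.
- bot.observe(): the state, without advancing time (a new reading comes with each control period).
- cams.grab_frame(name): name is "scene" or "side" or "wrist"; returns the picture (420x560x3 uint8, red, green, blue); there is no depth.
- cams.camera_model(name): a dict with "K" (3x3 intrinsics, pixels), "distortion" ([k1, k2, p1, p2, k3] as OpenCV has them; the pictures are not rectified), "rvec" (rotation vector, rad) and "tvec" (3), from world to camera coordinates, as OpenCV has them; the wrist camera has in their place "mount" (4x4, takes a point from camera to tool coordinates, whose origin is the TCP and whose axes are the flange's). Camera axes: x right, y down, z forward; pixel columns grow to the right and rows downward; lengths in m; the calibration is good to about 2 mm. A picture is of the moment at which its call begins: read the wrist's pose just before it. camera_model takes no time and is no camera call.
- bot.hand_in(): hands the job in; it is judged then, once.
Trained networks look in the newest picture that a camera, given by its name, has taken for a name from the list of things; names that differ only in an ending like _2 or _b are one class to them, and where a whole thing is asked for, a point or a joint stands for the part that bears it (a point fixed in the world has none). Each returns a list of dicts, best first, with "score" (0 to 1); they miss things now and then, are a little off and sometimes report something else, mostly with a low value. They report only what shows in the picture. A call takes as long as a camera call. They do not tell look-alikes from the thing itself.
- cams.find_in(camera, thing): "box" ([left, top, right, bottom] in pixels, round what is visible of it).
The state is a dict: "t": time; "joints": joint angles; "qd": joint speeds; "tau": joint torques, N m; "tcp_pos": TCP position; "tcp_rot": TCP orientation; "wrist_force": force on the tool from outside, world axes, zero at the start; "torque": the same for the moment, N m; "gripper_width": opening from 0.0 (shut) to 1.0 (fully open); "grip_force": force on a finger pad.
Only numpy, scipy, OpenCV 4.12 (cv2) and the standard library are available. Lean on these libraries where they do the work, as an engineer would, in place of code of your own. Each camera call takes 0.05 s, during which the arm holds its last target. There are 200 camera calls.

TASK

Press the release plate on the lid of the soap case until the catch lets go, and steady the sprung lid with the fingertips so that it comes up slowly all the way to its stop instead of flying open; do not press hard. Then put the nail brush away in the open case, bristles down and flat on the floor of the case, and leave everything else where it is.

Things in the scene. Friction and masses are not known exactly. Their poses are not given: they have to be found in the camera images.
- case: the soap case: a grey plastic box fixed to the ledge, 120 (x) x 170 (y) x 60 mm high, walls and floor 5 mm thick, closed by a white sprung lid. Origin: centre of its underside; its x axis points from the front (catch side, towards the robot) to the hinge side, z up. Its position and yaw (about +-25 degrees) vary and it may be left or right
- lid_hinge (a point): middle of the lid's hinge line, which runs along the case's y axis at the far top rim: 56 mm behind the case's centre, 60 mm above the ledge. It is fixed to the case and shares its axes
- lid (a joint): lid angle, rad: 0 shut (held by the catch, reads up to 0.02), 1.75 open at its stop, a little past upright. The lid is a white plate 124 mm (hinge to front edge) x 172 mm, 8 mm thick, underside level with the hinge line when shut. A spring drives it open, pushing up about 6 N at the plate when shut, 2 N near the stop, where it stays. Let go, it flies up at some 7 rad/s; above 2 is too fast
- lid_edge (a point): middle of the lid's free front edge, 124 mm from the hinge; moves with the lid
- button_top (a point): pressing point: top of the thumb ridge (round bar 40 mm along y, 4 mm proud) on the release plate, a grey plate 50 x 50 mm in the middle of the lid's front edge. It is 17 mm above the lid's top, 85 mm above the ledge, 94.5 mm in front of the hinge line, on the centre line; the plate reaches 13 mm further towards the hinge and 36 mm towards the front. Moves with plate and lid
- button (a joint): tilt of the release plate, rad, 0 at rest to 0.26 fully down. It rocks on a pivot along y, 26 mm in front of the ridge. Pressed at the ridge it yields almost 7 mm against 1 to 3 N; after about 5 mm the hook over the case's front lets go and the lid pushes up on the finger with about 6 N. Fully down the plate is hard. The arm must not press harder than 20 N
- brush: the nail brush, white plastic, 96 (x) x 42 (y) mm, 50 mm high, standing on its bristles: bristles up to 12 mm, a 14 mm thick body to 25 mm, and on top a handle block 64 (x) x 24 (y) mm from 25 to 50 mm height, to be gripped across y. Origin: centre of its underside (bristle tips), x along its length, z up. About 70 g. Starts on the mat
- case_floor (a point): centre of the case's inner floor, 5 mm above the ledge; inside it is 110 (x) x 160 (y) mm, 55 mm deep; axes as the case
- mat: the soap mat, black silicone, 320 (x) x 280 (y) x 8 mm, fixed to the ledge; origin: centre of its underside
- soap: white soap bar 85 x 55 x 28 mm on the mat, loose, not to be disturbed; origin under its centre
- pumice: grey pumice stone 100 x 55 x 36 mm on the mat, loose, not to be disturbed; origin under its centre
- bottle: closed white squeeze bottle, 58 mm across, 165 mm tall, standing on the mat, loose, not to be disturbed; origin under its centre
- tube: steel travel tube lying on the mat, 112 mm long (x), 34 mm across, square twist cap, loose, not to be disturbed; origin under its centre
- tumbler: steel tumbler, 72 mm across, 90 mm tall, far back on the ledge, loose, not to be disturbed; origin under its centre
- jar: amber jar with a black cap, 72 mm across, 75 mm tall, to the side, loose, not to be disturbed; origin under its centre
Things that resemble listed ones, but are neither listed nor needed, are in the scene too. Leave any turquoise look-alike of the case alone.

How it is judged:
On the way, in this order (a step that is already met when the one before it is completed fails the run):
1. the catch has let go and the lid has begun to rise (value of joint lid above 0.15 rad).
2. the lid stands open at its stop and still (value of joint lid above 1.65 rad and velocity of joint lid below 0.2 rad/s), for 0.2 s.
At the end, for the whole second after the job is handed in: The lid stands open (above 1.6 rad) and the nail brush rests inside the case, bristles down, flat (within 0.12 rad) with its underside within 6 mm of the case floor, at rest (value of joint lid above 1.6 rad and x of brush in the frame of case_floor between -0.05 and 0.05 m and y of brush in the frame of case_floor between -0.075 and 0.075 m and z of brush in the frame of case_floor below 0.006 m and angle between brush's own z axis and vertical below 0.12 rad and linear speed of brush below 0.02 m/s); the robot touches nothing.
It fails at once if the lid flies: it turns faster than 2 rad/s once it has left its shut position (value of joint lid above 0.1 rad and velocity of joint lid above 2 rad/s).
It fails at once if the robot presses the case, its lid or its plate with more than 20 N (contact force between the arm and case above 20 N).
It fails at once if a bystander (soap, pumice, bottle, tube, tumbler or jar) is moved by more than 20 mm (distance of any of soap, pumice, bottle, tube, tumbler, jar from where it was at the start of the episode above 0.02 m).
It also fails if it takes over 67 s, if anything falls off the work surface, if the arm or the gripper's body presses on something with over 40 N, if the wrist force passes 120 N, or if a joint passes its speed limit or range.

## Working session

There is one attempt and no reset: what is moved stays moved. The work goes in short steps, Python scripts to look and compute and a shell command to move; the robot and the scene stay as the last step left them, time stands still between calls to the robot, and variables do not carry over. Pictures are saved under pics/ and viewed, at most 10 in all, crops included, and the job is handed in when it is done.

```bash
ls; mkdir -p pics; python3 - <<'E'
from plant import bot,cams
import cv2,numpy as np
s=bot.observe();print(s)
ims=[]
for c in ["scene","side"]:
    im=cams.grab_frame(c);ims.append(im)
    for t in ["case","button_top","brush","lid","mat"]:
        print(c,t,[(np.round(d['box']).tolist(),round(d['score'],2)) for d in cams.find_in(c,t)[:3]])
cv2.imwrite('pics/a.png',cv2.resize(ims[0],(800,600))[:,:,::-1]);cv2.imwrite('pics/b.png',cv2.resize(ims[1],(800,600))[:,:,::-1])
E
```

```text
pics
{'t': 0.0, 'joints': array([ 1.28720075e+00,  1.16486537e-01,  1.44229316e+00,  6.54476769e-06,
        1.58397401e+00, -3.77907778e-02]), 'qd': array([ 0.00079869,  0.00045291,  0.00108356,  0.00080865, -0.00097109,
       -0.00129819]), 'tau': array([ 5.77596129e-04, -7.31986070e+01, -6.32494283e+01, -6.31888270e-05,
        6.30060240e-03,  2.44434608e-05]), 'tcp_pos': array([0.16419919, 0.65452498, 0.23054448]), 'tcp_rot': array([ 1.22593167e-01,  9.92456840e-01, -5.72521466e-04, -9.61152773e-05]), 'wrist_force': array([0.46550287, 0.38196912, 0.22391375]), 'torque': array([0.02010317, 0.03052105, 0.01270243]), 'grip_force': 0.0, 'gripper_width': 0.9992849298868444}
scene case [([391.0, 168.0, 458.0, 226.0], 0.91), ([292.0, 168.0, 362.0, 237.0], 0.77)]
scene button_top [([324.0, 173.0, 344.0, 192.0], 0.84), ([418.0, 169.0, 438.0, 185.0], 0.76)]
scene brush [([198.0, 129.0, 222.0, 160.0], 0.66)]
scene lid [([395.0, 167.0, 460.0, 215.0], 0.96), ([293.0, 169.0, 361.0, 222.0], 0.71)]
scene mat [([142.0, 124.0, 253.0, 217.0], 0.62)]
side case [([207.0, 188.0, 260.0, 241.0], 0.68), ([289.0, 232.0, 312.0, 294.0], 0.36)]
side button_top [([210.0, 192.0, 228.0, 209.0], 0.83), ([154.0, 162.0, 171.0, 178.0], 0.55)]
side brush [([216.0, 324.0, 265.0, 355.0], 0.76)]
side lid [([209.0, 185.0, 260.0, 225.0], 0.75), ([154.0, 154.0, 204.0, 181.0], 0.64)]
side mat [([186.0, 281.0, 378.0, 418.0], 0.86)]
```

View pics/a.png

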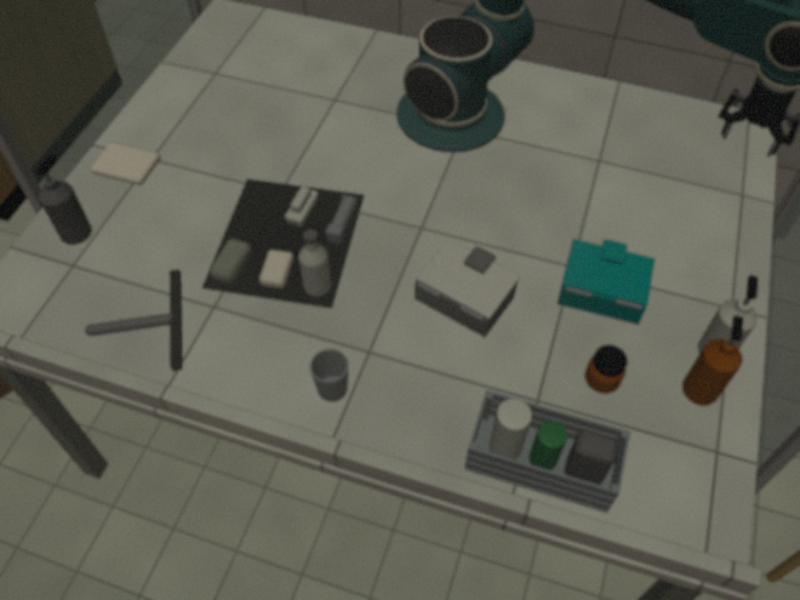

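View pics/b.png

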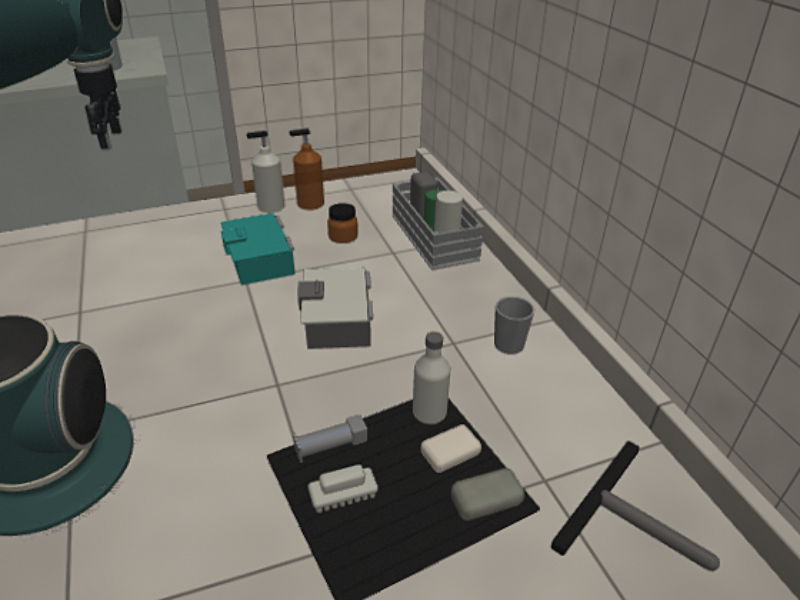

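```bash
cat > h.py <<'E'
from plant import bot,cams
import cv2,numpy as np
from scipy.spatial.transform import Rotation as R
def cam(c,s=None):
    m=cams.camera_model(c)
    K=np.array(m['K'],float);D=np.array(m['distortion'],float)
    if 'mount' in m:
        s=s or bot.observe();T=np.eye(4);T[:3,:3]=R.from_quat(s['tcp_rot']).as_matrix();T[:3,3]=s['tcp_pos']
        T=np.linalg.inv(T@np.array(m['mount']));return K,D,T[:3,:3],T[:3,3]
    return K,D,R.from_rotvec(np.ravel(m['rvec'])).as_matrix(),np.ravel(m['tvec'])
def back(c,px,z,s=None):
    K,D,Rm,t=cam(c,s)
    p=cv2.undistortPoints(np.array(px,float).reshape(-1,1,2),K,D)[:,0]
    d=np.c_[p,np.ones(len(p))]@Rm;o=-Rm.T@t
    return o+d*((np.array(z)-o[2])/d[:,2])[:,None]
def proj(c,P,s=None):
    K,D,Rm,t=cam(c,s);return cv2.projectPoints(np.array(P,float).reshape(-1,3),cv2.Rodrigues(Rm)[0],t,K,D)[0][:,0]
E
python3 - <<'E'
from h import *
np.set_printoptions(precision=3,suppress=True)
for c in ["scene","side"]:
    K,D,Rm,t=cam(c);print(c,-Rm.T@t,Rm[2])
print(cams.camera_model('wrist'))
print(back("scene",[[334,182],[428,177],[210,145]],[.085,.085,.03]))
print(back("side",[[219,200],[162,170],[240,340]],[.085,.085,.03]))
E
```

```text
scene [1.451 0.353 1.286] [-0.55  -0.174 -0.817]
side [ 0.298 -0.774  0.788] [ 0.284  0.742 -0.607]
{'K': array([[301.173,   0.   , 282.323],
       [  0.   , 301.173, 211.242],
       [  0.   ,   0.   ,   1.   ]]), 'distortion': array([-0.043,  0.   ,  0.   ,  0.   ,  0.   ]), 'mount': array([[-0.002, -0.95 , -0.311,  0.079],
       [ 1.   , -0.002, -0.001, -0.   ],
       [-0.   , -0.311,  0.95 , -0.142],
       [ 0.   ,  0.   ,  0.   ,  1.   ]])}
[[ 0.5    0.201  0.085]
 [ 0.393  0.456  0.085]
 [ 0.439 -0.216  0.03 ]]
[[ 0.495  0.199  0.085]
 [ 0.371  0.407  0.085]
 [ 0.429 -0.223  0.03 ]]
```

The scene view shows the grey case with white lid at 800-px (466,285) and the turquoise decoy at (607,280). The brush is on the mat at (300,205), next to the tube at (342,215). Next I move above the case for a close look.

```bash
python3 -m inch '{"rotation":[[0,0,0],[0,0,0],[0,0,0],[0,0,0],[0,0,0],[0,0,0],[0,0,0],[0,0,0],[0,0,0],[0,0,0]],"offset":[[-3,-2.8,-0.2],[-3,-2.8,-0.2],[-3,-2.8,-0.2],[-3,-2.8,-0.2],[-3,-2.8,-0.2],[-3,-2.8,-0.2],[-3,-2.8,-0.2],[-3,-2.8,-0.2],[-3,-2.8,-0.2],[-3,-2.8,-0.2]],"hand":[0,0,0,0,0,0,0,0,0,0]}' 
python3 -m inch '{"rotation":[[0,0,0],[0,0,0],[0,0,0],[0,0,0],[0,0,0],[0,0,0]],"offset":[[-2.7,-2.4,-0.2],[-2.7,-2.4,-0.2],[-2.7,-2.4,-0.2],[-2.7,-2.4,-0.2],[0,0,0],[0,0,0]],"hand":[0,0,0,0,0,0]}'
python3 - <<'E'
from h import *
im=cams.grab_frame('wrist')
for t in ["case","button_top","lid"]:
    print(t,[(np.round(d['box']).tolist(),round(d['score'],2)) for d in cams.find_in('wrist',t)[:3]])
cv2.imwrite('pics/c.png',im[:,:,::-1])
E
```

```text
t: 1.6
tcp_pos: [0.3877, 0.3086, 0.2517]
tcp_rot: [0.123, 0.992, 0.0, 0.0]
wrist_force: [0.1, 0.3, 0.7]
gripper_width: -0.001
grip_force: 0.0
t: 2.2
tcp_pos: [0.4687, 0.1903, 0.2593]
tcp_rot: [0.123, 0.992, 0.0, -0.0]
wrist_force: [0.3, 0.5, -0.4]
gripper_width: -0.0
grip_force: 0.0
case [([406.0, 6.0, 560.0, 168.0], 0.87), ([220.0, 173.0, 372.0, 284.0], 0.79)]
button_top [([276.0, 174.0, 320.0, 226.0], 0.78), ([478.0, 10.0, 545.0, 74.0], 0.64)]
lid [([221.0, 174.0, 370.0, 282.0], 0.83), ([428.0, 9.0, 560.0, 163.0], 0.67)]
```

View pics/c.png

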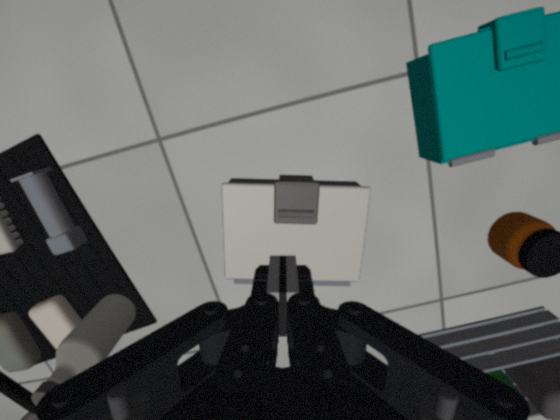

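The wrist view shows the lid squarely below. Its front corners are about (223,183) and (369,187), its rear corners (226,277) and (361,281), and the ridge is at (296,212). The fingertips are at (283,262).

```bash
python3 - <<'E'
from h import *
np.set_printoptions(precision=4,suppress=True)
s=bot.observe()
P=back('wrist',[[223,183],[369,187],[361,281],[226,278]],[.068]*4,s);print(P)
# rigid fit: corners in case frame
M=np.array([[56-124,86],[56-124,-86],[56,-86],[56,86]])/1000
# decide which image side is +y
Q=P[:,:2]
best=None
for m in (M,M*[1,-1]):
    A=m-m.mean(0);B=Q-Q.mean(0);U,S,V=np.linalg.svd(A.T@B);Rm=(U@np.diag([1,np.linalg.det(U@V)])@V).T
    t=Q.mean(0)-Rm@m.mean(0);r=Q-(m@Rm.T+t);e=np.abs(r).max()
    if best is None or e<best[0]:best=(e,np.degrees(np.arctan2(Rm[1,0],Rm[0,0])),t,Rm)
print(best)
e,y,t,Rm=best
b=Rm@[56e-3-.0945,0]+t;print('button',b)
print(proj('wrist',[[*b,.085]],s), back('wrist',[[296,212]],[.085],s), back('scene',[[334,182]],[.08]),back('side',[[219,200]],[.08]))
E
```

```text
[[0.4486 0.1268 0.068 ]
 [0.4934 0.2865 0.068 ]
 [0.6121 0.2577 0.068 ]
 [0.5661 0.0933 0.068 ]]
(np.float64(0.003933252244859076), np.float64(-15.349849484343004), array([0.5358, 0.1895]), array([[ 0.9643,  0.2647],
       [-0.2647,  0.9643]]))
button [0.4987 0.1997]
[[296.5627 213.6416]] [[0.4967 0.1995 0.085 ]] [[0.4959 0.2006 0.08  ]] [[0.4968 0.206  0.08  ]]
```

```bash
python3 -m inch '{"rotation":[[0,0,0],[0,0,0],[0,0,0],[0,0,0],[0,0,0],[0,0,0.022],[0,0,0]],"offset":[[-1.1,0.4,3],[-1.1,0.4,3],[-1.1,0.4,3],[-1.1,0.38,3],[0,0,3],[0,0,1.4],[0,0,0]],"hand":[0,0,0,0,0,0,0]}'
python3 -c "
from h import *
im=cams.grab_frame('wrist');s=bot.observe();print(s['wrist_force'])
print(proj('wrist',[[.4978,.1997,.085],s['tcp_pos']],s))
cv2.imwrite('pics/d.png',im[:,:,::-1])"
```

```text
t: 3.1
tcp_pos: [0.5139, 0.1956, 0.0937]
tcp_rot: [0.134, 0.991, -0.001, -0.001]
wrist_force: [0.7, -0.2, 0.3]
gripper_width: 0.001
grip_force: 0.0
[-0.2901155   0.0425817   0.89275247]
[[281.78229906 231.19210441]
 [283.08787203 268.98634828]]
```

View pics/d.png

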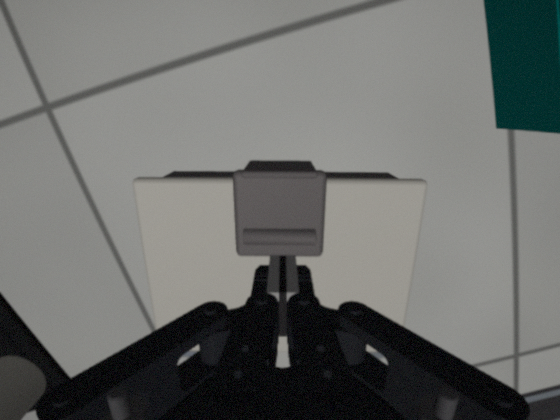

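The ridge is at (281,237) and the plate's rear edge at row 255. The fingertip front is also at row 255, so I shift 3 mm towards the front and press slowly.

```bash
python3 -m inch '{"rotation":[[0,0,0],[0,0,0],[0,0,0],[0,0,0],[0,0,0],[0,0,0]],"offset":[[0.3,0,0.3],[0,0,0.3],[0,0,0.3],[0,0,0.2],[0,0,0.1],[0,0,0]],"hand":[0,0,0,0,0,0]}'
python3 -m inch '{"rotation":[[0,0,0],[0,0,0],[0,0,0]],"offset":[[0,0,0.1],[0,0,0.1],[0,0,0]],"hand":[0,0,0]}'
python3 -m inch '{"rotation":[[0,0,0],[0,0,0],[0,0,0]],"offset":[[0,0,0.1],[0,0,0.1],[0,0,0]],"hand":[0,0,0]}'
```

```text
t: 3.75
tcp_pos: [0.5121, 0.1961, 0.0832]
tcp_rot: [0.134, 0.991, -0.0, -0.0]
wrist_force: [0.4, -0.1, -0.8]
gripper_width: 0.003
grip_force: 0.0
t: 4.05
tcp_pos: [0.5125, 0.1961, 0.0816]
tcp_rot: [0.134, 0.991, 0.0, 0.0]
wrist_force: [1.5, -1.4, 2.8]
gripper_width: -0.001
grip_force: 1.5
t: 4.35
tcp_pos: [0.5129, 0.196, 0.0798]
tcp_rot: [0.134, 0.991, 0.0, 0.001]
wrist_force: [6.2, -2.6, 3.2]
gripper_width: -0.002
grip_force: 3.6
```

```bash
python3 -m inch '{"rotation":[[0,0,0],[0,0,0],[0,0,0]],"offset":[[-0.15,0,0],[-0.1,0,0.1],[0,0,0]],"hand":[0,0,0]}'
python3 -m inch '{"rotation":[[0,0,0],[0,0,0]],"offset":[[0,0,0.1],[0,0,0]],"hand":[0,0]}'
```

```text
t: 4.65
tcp_pos: [0.5145, 0.1955, 0.078]
tcp_rot: [0.133, 0.991, -0.0, -0.0]
wrist_force: [1.0, 0.4, 2.9]
gripper_width: 0.001
grip_force: 1.1
t: 4.85
tcp_pos: [0.5146, 0.1955, 0.0773]
tcp_rot: [0.133, 0.991, -0.0, 0.0]
wrist_force: [1.7, -0.5, 2.9]
gripper_width: 0.002
grip_force: 1.6
```

```bash
python3 -m inch '{"rotation":[[0,0,0],[0,0,0]],"offset":[[-0.02,0,0.1],[0,0,0]],"hand":[0,0]}'
python3 -m inch '{"rotation":[[0,0,0],[0,0,0]],"offset":[[-0.02,0,0.1],[0,0,0]],"hand":[0,0]}'
python3 -m inch '{"rotation":[[0,0,0],[0,0,0]],"offset":[[-0.02,0,0.1],[0,0,0]],"hand":[0,0]}'
```

```text
t: 5.05
tcp_pos: [0.5149, 0.1954, 0.0763]
tcp_rot: [0.133, 0.991, -0.0, 0.0]
wrist_force: [2.3, -1.0, 3.1]
gripper_width: 0.001
grip_force: 1.9
t: 5.25
tcp_pos: [0.5151, 0.1954, 0.0753]
tcp_rot: [0.133, 0.991, 0.0, 0.0]
wrist_force: [3.4, -1.8, 2.8]
gripper_width: 0.001
grip_force: 2.3
t: 5.45
tcp_pos: [0.5157, 0.1952, 0.0747]
tcp_rot: [0.134, 0.991, 0.0, 0.001]
wrist_force: [6.6, -2.2, 5.6]
gripper_width: -0.0
grip_force: 4.2
```

```bash
python3 -m inch '{"rotation":[[0,0,0],[0,0,0]],"offset":[[-0.08,0,0.03],[0,0,0]],"hand":[0,0]}'
python3 -m inch '{"rotation":[[0,0,0],[0,0,0]],"offset":[[-0.05,0,0.05],[0,0,0]],"hand":[0,0]}'
```

```text
t: 5.65
tcp_pos: [0.5162, 0.1951, 0.0744]
tcp_rot: [0.134, 0.991, 0.0, 0.0]
wrist_force: [3.7, -2.1, 6.8]
gripper_width: -0.001
grip_force: 3.5
t: 5.85
tcp_pos: [0.5164, 0.1951, 0.0738]
tcp_rot: [0.133, 0.991, 0.0, 0.0]
wrist_force: [1.3, -0.2, 7.3]
gripper_width: 0.003
grip_force: 3.4
```

```bash
cat > path.py <<'E'
import numpy as np
d=.035;k=.4;h=11.
def tip(th):
    a=k*th;b=th-a
    r=np.array([-np.cos(th),np.sin(th)]);n=np.array([np.sin(th),np.cos(th)])   # case x,z
    q=np.array([89.0,13.8]);c=np.array([94.5,14.])
    sh=np.array([np.sin(b),np.cos(b)]);out=np.array([-np.cos(b),np.sin(b)])
    g=(q-c)@out
    if g<4: q=q+out*(4-g)
    q=q-sh*0
    lid=q+h*out
    return lid[0]*r+lid[1]*n,a
th=0
while th<1.9:
    p,a=tip(th);p2,a2=tip(th+d);dp=(p2-p)/10
    tx=np.array([-np.cos(a),np.sin(a)]);tz=np.array([-np.sin(a),-np.cos(a)])
    print("%.3f"%th,np.round([dp@tx,dp@tz],3),"p",np.round(p2,1));th+=d
E
python3 path.py
python3 -m inch '{"rotation":[[0,0,0],[0,0,0]],"offset":[[-0.03,0,-0.2],[0,0,0]],"hand":[0,0]}'
```

```text
0.000 [-0.054 -0.295] p [-77.5  16.8]
0.035 [-0.06  -0.294] p [-76.8  19.7]
0.070 [-0.067 -0.293] p [-76.1  22.6]
0.105 [-0.073 -0.291] p [-75.2  25.5]
0.140 [-0.08 -0.29] p [-74.3  28.3]
0.175 [-0.086 -0.288] p [-73.2  31.1]
0.210 [-0.092 -0.286] p [-72.   33.9]
0.245 [-0.099 -0.284] p [-70.8  36.6]
0.280 [-0.105 -0.282] p [-69.4  39.3]
0.315 [-0.111 -0.28 ] p [-68.   41.9]
0.350 [-0.117 -0.277] p [-66.4  44.5]
0.385 [-0.123 -0.275] p [-64.8  47.1]
0.420 [-0.129 -0.272] p [-63.1  49.5]
0.455 [-0.135 -0.269] p [-61.2  51.9]
0.490 [-0.141 -0.266] p [-59.3  54.3]
0.525 [-0.147 -0.263] p [-57.4  56.5]
0.560 [-0.153 -0.26 ] p [-55.3  58.7]
0.595 [-0.159 -0.257] p [-53.1  60.8]
0.630 [-0.164 -0.253] p [-50.9  62.9]
0.665 [-0.17 -0.25] p [-48.6  64.9]
0.700 [-0.176 -0.246] p [-46.2  66.7]
0.735 [-0.181 -0.243] p [-43.8  68.5]
0.770 [-0.186 -0.239] p [-41.3  70.2]
0.805 [-0.192 -0.235] p [-38.7  71.9]
0.840 [-0.197 -0.231] p [-36.1  73.4]
0.875 [-0.202 -0.226] p [-33.4  74.8]
0.910 [-0.207 -0.222] p [-30.7  76.2]
0.945 [-0.212 -0.218] p [-27.9  77.4]
0.980 [-0.217 -0.213] p [-25.1  78.5]
1.
[... 385 characters left out ...]
157] p [ 8.2 84. ]
1.400 [-0.276 -0.151] p [11.3 83.8]
1.435 [-0.28  -0.145] p [14.5 83.5]
1.470 [-0.283 -0.139] p [17.6 83.1]
1.505 [-0.286 -0.134] p [20.7 82.5]
1.540 [-0.29  -0.128] p [23.8 81.9]
1.575 [-0.293 -0.122] p [26.9 81.2]
1.610 [-0.296 -0.115] p [30.  80.3]
1.645 [-0.299 -0.109] p [33.  79.3]
1.680 [-0.301 -0.103] p [36.  78.3]
1.715 [-0.304 -0.097] p [39.  77.1]
1.750 [-0.306 -0.09 ] p [41.9 75.8]
1.785 [-0.309 -0.084] p [44.8 74.4]
1.820 [-0.311 -0.078] p [47.6 72.9]
1.855 [-0.313 -0.071] p [50.4 71.4]
1.890 [-0.315 -0.065] p [53.1 69.7]
t: 6.05
tcp_pos: [0.5168, 0.195, 0.076]
tcp_rot: [0.133, 0.991, 0.0, 0.0]
wrist_force: [0.8, -1.1, 6.5]
gripper_width: -0.002
grip_force: 3.3
```

The catch has let go: the force stays about 6.5 N after a 2 mm rise. I follow the arc from here.

```bash
python3 -m inch '{"rotation":[[0,0.014,0],[0,0.014,0],[0,0.014,0],[0,0.014,0],[0,0.014,0]],"offset":[[-0.06,0,-0.29],[-0.07,0,-0.29],[-0.07,0,-0.29],[-0.08,0,-0.29],[-0.09,0,-0.29]],"hand":[0,0,0,0,0]}'
```

```text
t: 6.55
tcp_pos: [0.5209, 0.1938, 0.0902]
tcp_rot: [0.133, 0.99, 0.005, -0.035]
wrist_force: [5.2, -2.2, 4.6]
gripper_width: -0.002
grip_force: 3.0
```

```bash
python3 -m inch '{"rotation":[[0,0.014,0],[0,0.014,0],[0,0.014,0],[0,0.014,0],[0,0.014,0],[0,0.014,0]],"offset":[[-0.13,0,-0.29],[-0.12,0,-0.28],[-0.13,0,-0.28],[-0.13,0,-0.28],[-0.13,0,-0.28],[-0.13,0,-0.27]],"hand":[0,0,0,0,0,0]}'
```

```text
t: 7.15
tcp_pos: [0.5298, 0.1913, 0.1059]
tcp_rot: [0.133, 0.988, 0.01, -0.077]
wrist_force: [4.5, -1.5, 2.8]
gripper_width: 0.002
grip_force: 2.3
```

```bash
python3 -m inch '{"rotation":[[0,0.014,0],[0,0.014,0],[0,0.014,0],[0,0.014,0],[0,0.014,0],[0,0.014,0],[0,0.014,0],[0,0.014,0],[0,0.014,0],[0,0.014,0]],"offset":[[-0.13,0,-0.27],[-0.14,0,-0.27],[-0.15,0,-0.27],[-0.15,0,-0.26],[-0.16,0,-0.26],[-0.17,0,-0.26],[-0.17,0,-0.25],[-0.18,0,-0.25],[-0.18,0,-0.25],[-0.19,0,-0.24]],"hand":[0,0,0,0,0,0,0,0,0,0]}'
python3 -c "
from h import *
im=cams.grab_frame('side')
cv2.imwrite('pics/e.png',cv2.resize(im[130:330,130:400],None,fx=2.5,fy=2.5,interpolation=3)[:,:,::-1])"
```

```text
t: 8.15
tcp_pos: [0.5504, 0.1855, 0.1269]
tcp_rot: [0.132, 0.98, 0.019, -0.146]
wrist_force: [6.2, -1.7, -2.6]
gripper_width: -0.001
grip_force: 3.6
```

View pics/e.png

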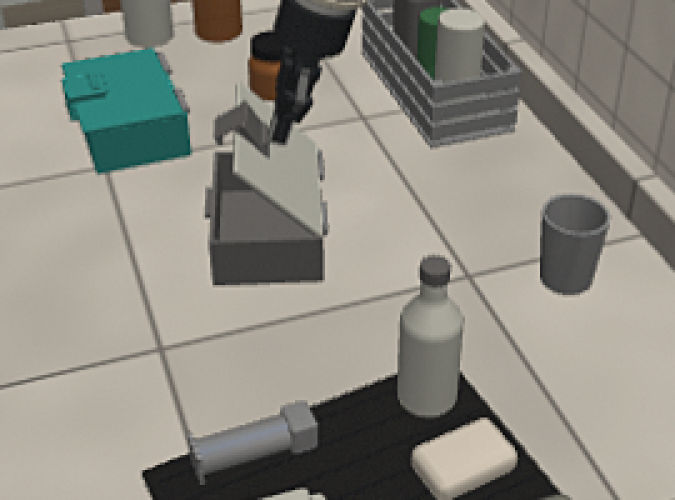

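The lid is up about 45° with the finger tucked behind the plate, so I continue.

```bash
python3 -m inch '{"rotation":[[0,0.014,0],[0,0.014,0],[0,0.014,0],[0,0.014,0],[0,0.014,0],[0,0.014,0],[0,0.014,0],[0,0.014,0],[0,0.014,0],[0,0.014,0]],"offset":[[-0.19,0,-0.25],[-0.2,0,-0.25],[-0.2,0,-0.24],[-0.21,0,-0.24],[-0.21,0,-0.24],[-0.22,0,-0.23],[-0.22,0,-0.23],[-0.23,0,-0.22],[-0.23,0,-0.21],[-0.24,0,-0.21]],"hand":[0,0,0,0,0,0,0,0,0,0]}'
python3 -m inch '{"rotation":[[0,0.014,0],[0,0.014,0],[0,0.014,0],[0,0.014,0],[0,0.014,0],[0,0.014,0],[0,0.014,0],[0,0.014,0]],"offset":[[-0.24,0,-0.2],[-0.25,0,-0.19],[-0.25,0,-0.19],[-0.26,0,-0.18],[-0.26,0,-0.18],[-0.27,0,-0.17],[-0.27,0,-0.16],[-0.28,0,-0.15]],"hand":[0,0,0,0,0,0,0,0]}'
```

```text
t: 9.2
tcp_pos: [0.5775, 0.178, 0.1413]
tcp_rot: [0.13, 0.968, 0.029, -0.214]
wrist_force: [3.1, -3.1, -2.7]
gripper_width: 0.002
grip_force: 2.5
t: 10.0
tcp_pos: [0.6017, 0.1716, 0.1444]
tcp_rot: [0.129, 0.954, 0.036, -0.268]
wrist_force: [1.6, -3.7, -2.9]
gripper_width: 0.002
grip_force: 2.0
```

```bash
python3 -m inch '{"rotation":[[0,0.014,0],[0,0.014,0],[0,0.014,0],[0,0.014,0],[0,0.014,0],[0,0.014,0],[0,0.014,0],[0,0.014,0]],"offset":[[-0.28,0,-0.15],[-0.28,0,-0.14],[-0.29,0,-0.13],[-0.29,0,-0.13],[-0.29,0,-0.12],[-0.3,0,-0.12],[-0.3,0,-0.11],[-0.3,0,-0.1]],"hand":[0,0,0,0,0,0,0,0]}'
python3 -c "
from h import *
im=cams.grab_frame('side')
cv2.imwrite('pics/f.png',cv2.resize(im[130:330,130:400],None,fx=2.5,fy=2.5,interpolation=3)[:,:,::-1])"
```

```text
t: 10.8
tcp_pos: [0.6257, 0.1651, 0.1397]
tcp_rot: [0.126, 0.938, 0.043, -0.321]
wrist_force: [0.3, 0.1, -4.6]
gripper_width: -0.001
grip_force: 1.8
```

View pics/f.png

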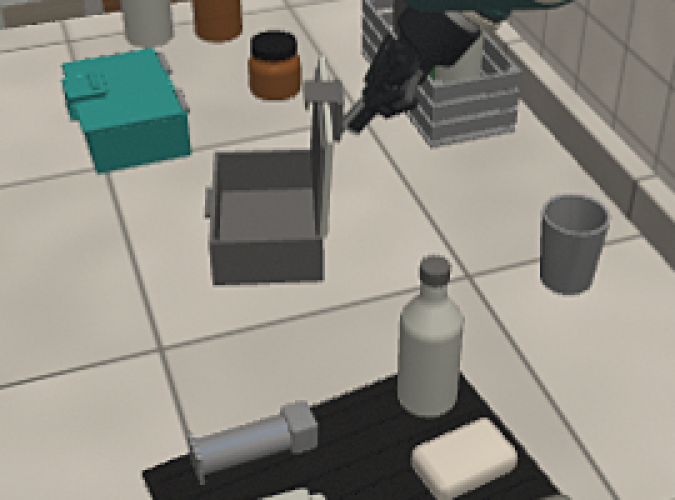

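```bash
python3 -m inch '{"rotation":[[0,0,0],[0,0,0],[0,0,0],[0,0,0],[0,0,0],[0,0,0],[0,0,0],[0,0,0],[0,0,0],[0,0,0]],"offset":[[-0.31,0,-0.09],[-0.31,0,-0.09],[-0.31,0,-0.08],[-0.31,0,-0.08],[-0.31,0,-0.07],[-0.31,0,-0.07],[-0.31,0,-0.07],[-0.31,0,-0.07],[0,0,0],[0,0,0]],"hand":[0,0,0,0,0,0,0,0,0,0]}'
python3 -c "
from h import *
im=cams.grab_frame('side')
for t in ['lid','case','brush']: print([(np.round(d['box']).tolist(),round(d['score'],2)) for d in cams.find_in('side',t)[:3]])
cv2.imwrite('pics/g.png',cv2.resize(im[130:370,130:400],None,fx=2.4,fy=2.4,interpolation=3)[:,:,::-1])"
```

```text
t: 11.85
tcp_pos: [0.648, 0.1589, 0.1294]
tcp_rot: [0.126, 0.938, 0.043, -0.32]
wrist_force: [-0.3, -0.2, 0.6]
gripper_width: 0.001
grip_force: 0.0
[([155.0, 153.0, 203.0, 182.0], 0.84), ([258.0, 156.0, 273.0, 224.0], 0.61)]
[([152.0, 150.0, 210.0, 199.0], 0.76), ([295.0, 296.0, 340.0, 332.0], 0.29)]
[([215.0, 323.0, 266.0, 358.0], 0.94)]
```

View pics/g.png

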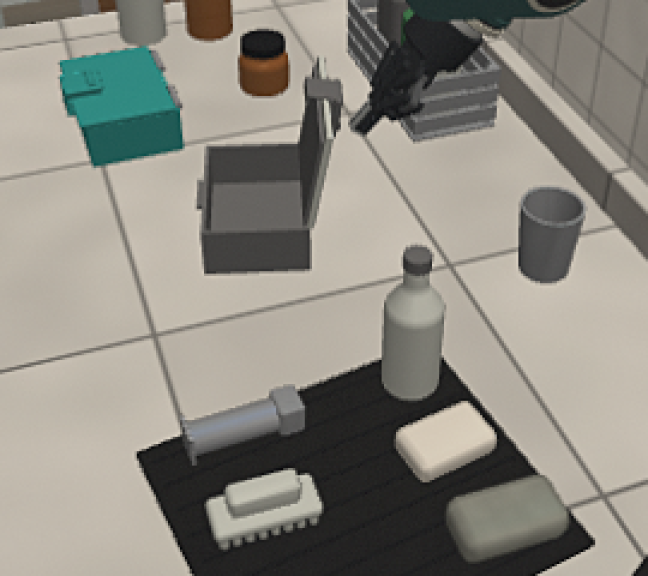

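The lid stands at its stop leaning past upright, and the finger is free with 0 N. I back off, rise, straighten and go to the brush.

```bash
python3 -m inch '{"rotation":[[0,0,0],[0,0,0],[0,0,0],[0,0,0],[0,0,0],[0,0,0],[0,0,0],[0,0,0],[0,0,0],[0,0,0]],"offset":[[-0.5,0,-1.5],[-0.5,0,-1.5],[-0.5,0,-1.5],[1.8,0,-2.4],[1.8,0,-2.4],[1.8,0,-2.4],[1.8,0,-2.4],[1.8,0,-2.4],[1.8,0,-2.4],[0,0,0]],"hand":[0,0,0,0,0,0,0,0,0,0]}'
python3 -m inch '{"rotation":[[0,-0.11,0],[0,-0.11,0],[0,-0.11,0],[0,-0.11,0],[0,-0.11,0],[0,-0.105,0]],"offset":[[0,0,0],[0,0,0],[0,0,0],[0,0,0],[0,0,0],[0,0,0]],"hand":[0,0,0,20,40,60]}'
python3 -m inch '{"rotation":[[0,0,0],[0,0,0],[0,0,0],[0,0,0],[0,0,0],[0,0,0],[0,0,0],[0,0,0],[0,0,0],[0,0,0]],"offset":[[1.9,-4.1,0],[1.9,-4.1,0],[1.9,-4.1,0],[1.9,-4.1,0],[1.9,-4.1,0],[1.9,-4.1,0],[1.9,-4.1,0],[1.9,-4.1,0],[1.9,-4.1,0],[1.9,-4.1,0]],"hand":[60,60,60,60,60,60,60,60,60,60]}'
```

```text
t: 13.05
tcp_pos: [0.6885, 0.1478, 0.3407]
tcp_rot: [0.126, 0.939, 0.044, -0.317]
wrist_force: [-0.2, 0.5, 0.0]
gripper_width: -0.001
grip_force: 0.0
t: 13.65
tcp_pos: [0.6884, 0.1477, 0.3359]
tcp_rot: [0.133, 0.991, -0.0, 0.001]
wrist_force: [1.3, -0.4, 0.6]
gripper_width: 0.506
grip_force: 0.0
t: 14.65
tcp_pos: [0.3952, -0.1982, 0.3361]
tcp_rot: [0.133, 0.991, 0.0, -0.001]
wrist_force: [0.6, -0.8, -0.2]
gripper_width: 0.601
grip_force: 0.0
```

```bash
python3 -m inch '{"rotation":[[0,0,0],[0,0,0],[0,0,0],[0,0,0],[0,0,0]],"offset":[[0,0,2.9],[0,0,2.9],[0,0,2.9],[0,0,2.9],[0,0,0]],"hand":[60,60,60,60,60]}'
python3 -c "
from h import *
im=cams.grab_frame('wrist')
for t in ['brush','tube']: print([(np.round(d['box']).tolist(),round(d['score'],2)) for d in cams.find_in('wrist',t)[:3]])
cv2.imwrite('pics/h.png',im[:,:,::-1])"
```

```text
t: 15.15
tcp_pos: [0.3952, -0.1966, 0.2166]
tcp_rot: [0.133, 0.991, 0.001, -0.004]
wrist_force: [-0.5, -0.3, 0.2]
gripper_width: 0.603
grip_force: 0.0
[([242.0, 174.0, 296.0, 261.0], 0.56), ([288.0, 302.0, 346.0, 363.0], 0.5)]
[([321.0, 152.0, 379.0, 254.0], 0.8)]
```

View pics/h.png

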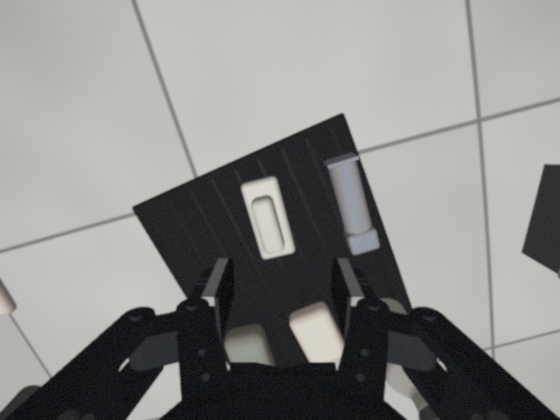

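The brush handle is centred at about (268,223), with its axis from (261,197) to (275,250). The tube is about 85 px to the right.

```bash
python3 - <<'E'
from h import *
np.set_printoptions(precision=4,suppress=True)
s=bot.observe();im=cams.grab_frame('wrist')
g=im.min(2).astype(np.uint8);m=np.zeros_like(g);m[165:268,230:305]=255
b=((g>110)&(m>0)).astype(np.uint8)
c=max(cv2.findContours(b,0,2)[0],key=cv2.contourArea);print(cv2.minAreaRect(c),cv2.contourArea(c))
box=cv2.boxPoints(cv2.minAreaRect(c))
B=back('wrist',box,[.033]*4,s);print(B,'ctr',B.mean(0),np.linalg.norm(B[0]-B[1]),np.linalg.norm(B[1]-B[2]))
H=back('wrist',[[261,197],[275,250],[268,223]],[.058]*3,s);print(H)
d=H[1]-H[0];print('yaw',np.degrees(np.arctan2(d[1],d[0])))
for e in (B[1]-B[0],B[2]-B[1]):print(np.degrees(np.arctan2(e[1],e[0])),np.linalg.norm(e))
Rm=R.from_quat(s['tcp_rot']).as_matrix()
t=(np.array([*((H[2]+B.mean(0))/2)[:2],.045])-s['tcp_pos'])
print('tool delta cm',Rm.T@t*100,'tool -x yaw',np.degrees(np.arctan2(-Rm[1,0],-Rm[0,0])))
E
```

```text
((268.270751953125, 213.9287567138672), (78.3839340209961, 36.59613800048828), 75.25643920898438) 2649.5
[[ 0.3778 -0.2411  0.033 ]
 [ 0.3782 -0.2     0.033 ]
 [ 0.4731 -0.2019  0.033 ]
 [ 0.4736 -0.2466  0.033 ]] ctr [ 0.4257 -0.2224  0.033 ] 0.0410681446833308 0.09487150437322281
[[ 0.3959 -0.2209  0.058 ]
 [ 0.4587 -0.2234  0.058 ]
 [ 0.4258 -0.222   0.058 ]]
yaw -2.316011644041021
89.37776321941529 0.0410681446833308
-1.151184248956687 0.09487150437322281
tool delta cm [-3.4895 -1.6188 17.6833] tool -x yaw -15.333577927644408
```

```bash
python3 -m inch '{"rotation":[[0,0,0],[0,0,0],[0,0,-0.12],[0,0,-0.118],[0,0,0],[0,0,0],[0,0,0],[0,0,0],[0,0,0],[0,0,0]],"offset":[[-1.75,-0.8,2],[-1.75,-0.8,2],[0,0,2],[0,0,2],[0,0,2],[0,0,2],[0,0,2],[0,0,2],[0,0,1.5],[0,0,0]],"hand":[60,60,60,60,60,60,60,60,60,60]}'
python3 -c "
from h import *
s=bot.observe();Rm=R.from_quat(s['tcp_rot']).as_matrix()
print(s['tcp_pos'],s['wrist_force'],Rm.T@(np.array([.4258,-.2222,.036])-s['tcp_pos'])*100,np.degrees(np.arctan2(-Rm[1,0],-Rm[0,0])))"
```

```text
t: 16.35
tcp_pos: [0.4252, -0.2216, 0.0444]
tcp_rot: [0.015, 1.0, 0.001, -0.002]
wrist_force: [0.1, -0.5, 0.9]
gripper_width: 0.598
grip_force: 0.0
[ 0.42518309 -0.22159948  0.04436997] [ 0.08314187 -0.47683027  0.94557893] [-0.06714334 -0.05950461  0.83661612] -1.7033037309933523
```

```bash
python3 -m inch '{"rotation":[[0,0,0],[0,0,0],[0,0,0],[0,0,0],[0,0,0],[0,0,0],[0,0,0],[0,0,0],[0,0,0],[0,0,0]],"offset":[[-0.05,-0.05,0.4],[0,0,0.35],[0,0,0],[0,0,0],[0,0,0],[0,0,0],[0,0,0],[0,0,0],[0,0,0],[0,0,0]],"hand":[60,60,15,15,0,0,0,0,0,0]}' 30
python3 -m inch '{"rotation":[[0,0,0],[0,0,0],[0,0,0],[0,0,0],[0,0,0]],"offset":[[0,0,-1],[0,0,-2],[0,0,-3],[0,0,-3],[0,0,0]],"hand":[0,0,0,0,0]}'
```

```text
t: 17.35
tcp_pos: [0.4261, -0.2224, 0.0382]
tcp_rot: [0.015, 1.0, 0.0, -0.001]
wrist_force: [-1.8, 1.5, 6.9]
gripper_width: 0.271
grip_force: 34.1
t: 17.85
tcp_pos: [0.4275, -0.2232, 0.1325]
tcp_rot: [0.015, 1.0, -0.001, 0.001]
wrist_force: [0.2, 0.7, -0.6]
gripper_width: 0.272
grip_force: 33.3
```

Gripped: the opening is 23 mm on the handle. I carry it above the case and look once from there.

```bash
python3 -m inch '{"rotation":[[0,0,0],[0,0,0],[0,0,0],[0,0,0]],"offset":[[0,0,-3],[0,0,-3],[0,0,-3],[0,0,-3]],"hand":[0,0,0,0]}'
python3 -m inch '{"rotation":[[0,0,0],[0,0,0],[0,0,0],[0,0,0],[0,0,0],[0,0,0],[0,0,0],[0,0,0],[0,0,0],[0,0,0]],"offset":[[-0.6,4.25,0],[-0.6,4.25,0],[-0.6,4.25,0],[-0.6,4.25,0],[-0.6,4.25,0],[-0.6,4.25,0],[-0.6,4.25,0],[-0.6,4.25,0],[-0.6,4.25,0],[-0.6,4.25,0]],"hand":[0,0,0,0,0,0,0,0,0,0]}'
python3 -m inch '{"rotation":[[0,0,0.12],[0,0,0.119],[0,0,0]],"offset":[[0,0,0],[0,0,0],[0,0,0]],"hand":[0,0,0]}'
python3 -c "
from h import *
s=bot.observe()
im=cams.grab_frame('wrist');print(s['tcp_pos'])
P=R.from_euler('z',-15.4,degrees=True).as_matrix()
c=np.array([.537,.189,.06])
f=[[-.06,.085,0],[-.06,-.085,0],[.06,-.085,0],[.06,.085,0],[-.055,.08,0],[-.055,-.08,0]]
q=proj('wrist',np.array(f)@P.T+c,s);print(q.round(1))
o=im[:,:,::-1].copy()
cv2.polylines(o,[q[:4].round().astype(int)],True,(0,0,255),1)
cv2.imwrite('pics/i.png',cv2.resize(o,(800,600)))"
```

```text
t: 18.25
tcp_pos: [0.4262, -0.2223, 0.2489]
tcp_rot: [0.015, 1.0, 0.0, -0.002]
wrist_force: [0.4, -0.4, -0.9]
gripper_width: 0.269
grip_force: 33.3
t: 19.25
tcp_pos: [0.4989, 0.2024, 0.2478]
tcp_rot: [0.015, 1.0, 0.0, -0.002]
wrist_force: [0.8, -1.0, -0.6]
gripper_width: 0.271
grip_force: 33.3
t: 19.55
tcp_pos: [0.499, 0.2008, 0.2476]
tcp_rot: [0.135, 0.991, -0.0, -0.002]
wrist_force: [0.1, 0.2, -0.4]
gripper_width: 0.275
grip_force: 33.3
[0.49895583 0.20083334 0.24757384]
[[358.5 169. ]
 [204.6 169.5]
 [212.7 266.6]
 [351.2 266.3]
 [353.7 173.5]
 [209.5 173.9]]
```

View pics/i.png

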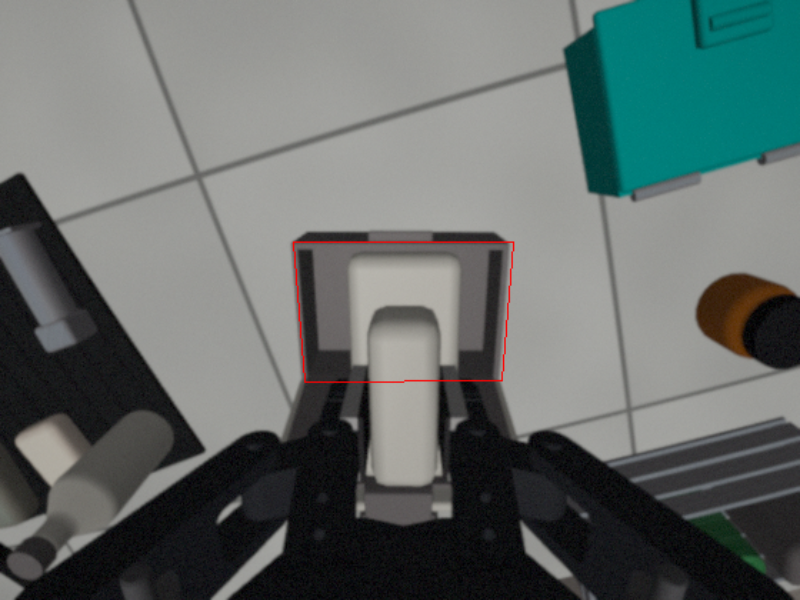

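The predicted rim (red) lies on the real rim and the brush is parallel to the case. I lower it in.

```bash
python3 -m inch '{"rotation":[[0,0,0],[0,0,0],[0,0,0],[0,0,0],[0,0,0],[0,0,0],[0,0,0],[0,0,0],[0,0,0],[0,0,0]],"offset":[[-2,-0.1,0],[-2,0,0],[0,0,2],[0,0,3],[0,0,3],[0,0,3],[0,0,2],[0,0,0.5],[0,0,0],[0,0,0]],"hand":[0,0,0,0,0,0,0,0,0,0]}'
python3 -c "
from h import *
s=bot.observe();Rm=R.from_quat(s['tcp_rot']).as_matrix()
print(s['tcp_pos'],s['wrist_force'],Rm.T@(np.array([.537,.189,.035])-s['tcp_pos'])*100,np.degrees(np.arctan2(-Rm[1,0],-Rm[0,0])))"
```

```text
t: 20.6
tcp_pos: [0.5376, 0.1891, 0.1143]
tcp_rot: [0.134, 0.991, 0.001, -0.001]
wrist_force: [0.1, 0.4, -0.1]
gripper_width: 0.275
grip_force: 33.3
[0.53761556 0.18908464 0.11425454] [ 0.07841411  0.40071884 -0.11836625] [ 0.04403921 -0.031399    7.92551265] -15.349740111180349
```

```bash
python3 -m inch '{"rotation":[[0,0,0],[0,0,0],[0,0,0],[0,0,0],[0,0,0]],"offset":[[0.05,0,1.5],[0,0,1],[0,0,0.8],[0,0,0.5],[0,0,0]],"hand":[0,0,0,0,0]}'
python3 -m inch '{"rotation":[[0,0,0],[0,0,0],[0,0,0],[0,0,0],[0,0,0]],"offset":[[0,0,1],[0,0,1],[0,0,1],[0,0,0.6],[0,0,0]],"hand":[0,0,0,0,0]}'
```

```text
t: 21.1
tcp_pos: [0.5361, 0.1891, 0.0739]
tcp_rot: [0.134, 0.991, -0.0, -0.002]
wrist_force: [-0.0, 0.5, 0.1]
gripper_width: 0.275
grip_force: 33.3
t: 21.6
tcp_pos: [0.5359, 0.1891, 0.0376]
tcp_rot: [0.134, 0.991, -0.0, -0.002]
wrist_force: [0.0, 0.6, 0.3]
gripper_width: 0.272
grip_force: 33.3
```

Bottom is about 2 mm above the floor with no contact. I lower to touch, release and rise.

```bash
python3 -m inch '{"rotation":[[0,0,0],[0,0,0],[0,0,0]],"offset":[[0,0,0.1],[0,0,0.1],[0,0,0]],"hand":[0,0,0]}'
python3 -m inch '{"rotation":[[0,0,0],[0,0,0],[0,0,0],[0,0,0],[0,0,0],[0,0,0]],"offset":[[0,0,0],[0,0,0],[0,0,0],[0,0,0],[0,0,-0.5],[0,0,-1]],"hand":[40,50,50,50,50,50]}'
python3 -m inch '{"rotation":[[0,0,0],[0,0,0],[0,0,0],[0,0,0],[0,0,0],[0,0,0],[0,0,0],[0,0,0]],"offset":[[0,0,-2],[0,0,-2],[0,0,-3],[0,0,-4],[0,0,-4],[2,0,-4],[4,0,-2],[0,0,0]],"hand":[50,50,50,50,50,50,50,50]}'
python3 -c "
from h import *
im=cams.grab_frame('wrist')
print([(np.round(d['box']).tolist(),round(d['score'],2)) for d in cams.find_in('wrist','brush')[:3]])
im2=cams.grab_frame('side')
o=np.vstack([cv2.resize(im[120:330,140:420],(480,360)),cv2.resize(im2[140:280,140:350],(480,320))])[:600]
cv2.imwrite('pics/j.png',o[:,:,::-1])"
```

```text
t: 21.9
tcp_pos: [0.5365, 0.1893, 0.037]
tcp_rot: [0.134, 0.991, 0.0, -0.001]
wrist_force: [-0.6, -0.5, -0.9]
gripper_width: 0.277
grip_force: 33.3
t: 22.5
tcp_pos: [0.5361, 0.1891, 0.0518]
tcp_rot: [0.134, 0.991, -0.0, -0.002]
wrist_force: [-0.3, -1.1, -0.5]
gripper_width: 0.498
grip_force: 0.0
t: 23.3
tcp_pos: [0.4774, 0.206, 0.2674]
tcp_rot: [0.133, 0.991, 0.002, 0.001]
wrist_force: [0.2, 0.7, -0.4]
gripper_width: 0.501
grip_force: 0.0
[([268.0, 187.0, 297.0, 255.0], 0.66), ([225.0, 272.0, 340.0, 370.0], 0.5)]
```

View pics/j.png

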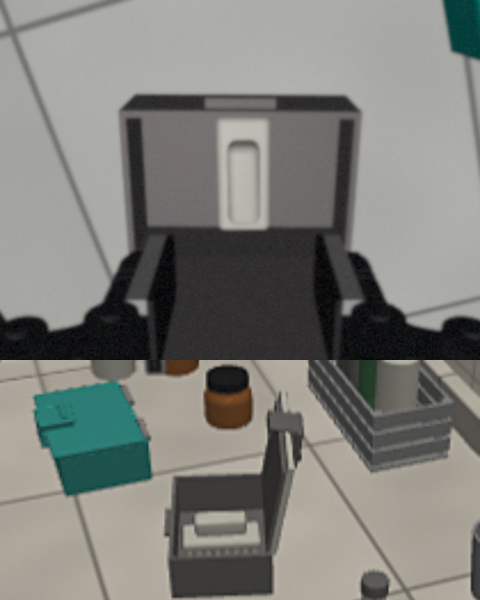

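The brush lies flat inside the case with the lid open, and the gripper is clear.

```bash
python3 -c "
from plant import bot
print(bot.hand_in())"
```

```text
the job is handed in; nothing more can be done
None
```

I pressed the catch until it let go, steadied the lid up to its stop, set the nail brush bristles down and flat in the case, and handed the job in; no verdict came back, but the last pictures show the lid open, the brush inside and the gripper clear.

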